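# Pull the deep finds box out of the stack and pack it

## Task

Get the deep storage box out of the middle of the stack: lift off the sample pots and the upper box first, then stand the deep box, kept level, on the sliding floor in the middle of the open packing case. Put the upper box back squarely on the bottom box with every pot standing upright on top of it again, and lay the cover on the case so that it covers the opening squarely all round, pressing it down until it lies level on the rim. Leave the mug, the spray bottle and the green card box where they are.

Things in the scene. Friction and masses are not known exactly. Their poses are not given: they have to be found in the camera images.
- bottom_box_mid (a point): bottom box of the stack: closed grey plastic box, 180 (x) x 60 (y) x 40 mm tall, about 0.6 kg, loose on the table; point at its centre, 20 mm above its underside; x along its length, z up. It is not to be carried anywhere
- deep_box_mid (a point): the deep box, middle of the stack: closed grey plastic box, 180 (x) x 60 (y) x 52 mm tall, the only one that tall, about 0.35 kg; point at its centre, 26 mm above its underside; x along its length, z up. Starts on the bottom box; it may be moved only while staying level
- upper_box_mid (a point): upper box of the stack: closed grey plastic box, 180 (x) x 60 (y) x 40 mm tall, about 0.25 kg; point at its centre, 20 mm above its underside; x along its length, z up. Starts on the deep box; its flat top carries the pots in a row along its length, at its middle or 60 mm from it
- pot_a_mid (a point): white round sample pot with lid, 48 mm in diameter, 60 mm tall, about 90 g; point at its centre, half-way up (30 mm above its underside), z up when it stands. Starts standing on the upper box. May be absent from a start (one or two of the three pots are present)
- pot_b_mid (a point): white round sample pot with lid, 48 mm in diameter, 60 mm tall, about 90 g; point at its centre, half-way up (30 mm above its underside), z up when it stands. Starts standing on the upper box. May be absent from a start (one or two of the three pots are present)
- pot_c_mid (a point): white round sample pot with lid, 48 mm in diameter, 60 mm tall, about 90 g; point at its centre, half-way up (30 mm above its underside), z up when it stands. Starts standing on the upper box. May be absent from a start (one or two of the three pots are present)
- case_rim (a point): open grey packing case, fixed to the table, 223 (x) x 148 (y) x 70 mm tall, walls 10 mm thick, so 203 x 128 mm inside; point at the middle of its mouth, level with the top of the rim, 70 mm above the table; x along its length, z up
- floor_top (a point): aluminium sliding floor inside the case, 200 x 125 mm; point at the middle of its upper face, which rides down with it. Raised, it lies 42 mm below the rim, so that the 52 mm deep box standing on it stands about 10 mm above the rim
- case_floor (a joint): how far the sliding floor has been pushed down, m: 0 raised, 0.013 at its lower stop (the deep box's top then lies 3 mm below the rim). Moves stiffly, about 16 N in all including what stands on it (box and cover alone are too light), has no spring and stays where it is left
- cover_grip (a point): grey cover plate for the case, 227 (x) x 152 (y) x 8 mm, about 0.3 kg, loose, lying on the table, with a black bridge handle above its middle: bar along x, 110 long, 18 wide, 18 mm high, its top 48 mm above the plate's underside, 22 mm of air under it between two posts at its ends; point at the centre of the bar, 39 mm above the plate's underside; x along the bar and the plate's length, z up
- mug: white mug, 80 mm across, 95 mm tall, bystander beyond the work; origin under its centre
- spray: white bottle, 60 mm across, 150 mm tall, bystander beyond the work; origin under its centre
- card_box: green open box, 80 x 140 x 85 mm, bystander beyond the work; origin under its centre

How it is judged:
On the way, in this order (a step that is already met when the one before it is completed fails the run):
1. the upper box has been lifted off and is clear of the stack while the deep box still stands on the bottom box (horizontal distance between upper_box_mid and bottom_box_mid above 0.09 m and horizontal distance between deep_box_mid and bottom_box_mid below 0.03 m and z of deep_box_mid in the frame of bottom_box_mid below 0.052 m), for 0.2 s.
2. the deep box stands on the floor of the packing case (x of deep_box_mid in the frame of floor_top between -0.02 and 0.02 m and y of deep_box_mid in the frame of floor_top between -0.04 and 0.04 m and z of deep_box_mid in the frame of floor_top between 0.021 and 0.031 m and angle between deep_box_mid's own z axis and vertical below 0.06 rad), for 0.2 s.
3. the upper box is back on the bottom box (x of upper_box_mid in the frame of bottom_box_mid between -0.02 and 0.02 m and y of upper_box_mid in the frame of bottom_box_mid between -0.015 and 0.015 m and z of upper_box_mid in the frame of bottom_box_mid between 0.035 and 0.045 m and angle between upper_box_mid's own z axis and vertical below 0.06 rad and angle between the x axis of upper_box_mid and the x axis of bottom_box_mid, either way round below 0.15 rad), for 0.2 s.
At the end, for the whole second after the job is handed in: Deep box level on the case floor, within 20 x 40 mm of its middle. Cover level on the rim (3.5 mm, 0.03 rad), centred within 12 mm, square within 0.08 rad. Upper box on the bottom box within 20 x 15 mm, 0.15 rad; every pot upright on it, within 80 x 22 mm of its middle (all of step 2 and all of step 3 and x of pot_a_mid in the frame of upper_box_mid between -0.08 and 0.08 m and y of pot_a_mid in the frame of upper_box_mid between -0.022 and 0.022 m and z of pot_a_mid in the frame of upper_box_mid between 0.044 and 0.056 m and angle between each of pot_a_mid, pot_b_mid, pot_c_mid's own z axis and vertical below 0.1 rad and x of pot_b_mid in the frame of upper_box_mid between -0.08 and 0.08 m and y of pot_b_mid in the frame of upper_box_mid between -0.022 and 0.022 m and z of pot_b_mid in the frame of upper_box_mid between 0.044 and 0.056 m and x of pot_c_mid in the frame of upper_box_mid between -0.08 and 0.08 m and y of pot_c_mid in the frame of upper_box_mid between -0.022 and 0.022 m and z of pot_c_mid in the frame of upper_box_mid between 0.044 and 0.056 m and x of cover_grip in the frame of case_rim between -0.012 and 0.012 m and y of cover_grip in the frame of case_rim between -0.012 and 0.012 m and z of cover_grip in the frame of case_rim between 0.0355 and 0.0425 m and angle between cover_grip's own z axis and vertical below 0.03 rad and angle between the x axis of cover_grip and the x axis of case_rim, either way round below 0.08 rad and angle between bottom_box_mid's own z axis and vertical below 0.06 rad); the robot touches nothing.
It fails at once if the deep box is tipped more than about 30 degrees (angle between deep_box_mid's own z axis and vertical above 0.5 rad).
It fails at once if the mug is moved more than 30 mm (distance of mug from where it was at the start of the episode above 0.03 m).
It fails at once if the spray bottle is moved more than 30 mm (distance of spray from where it was at the start of the episode above 0.03 m).
It fails at once if the green card box is moved more than 30 mm (distance of card_box from where it was at the start of the episode above 0.03 m).
Of pot_a, pot_b, pot_c only 1 to 2 are there at a start; the rules pass over those that are not, and their reading is None.
At some moment in a run one of cover may be knocked a few centimetres aside while the robot is not near it.
It also fails if it takes over 210 s, if anything falls off the work surface, if the arm or the gripper's body presses on something with over 40 N, if the wrist force passes 120 N, or if a joint passes its speed limit or range.

## Robot

A 7-joint arm with a two-finger parallel gripper is mounted at the origin on the work surface. World frame = base frame: x ahead of the robot, y to its left, z up, the work surface at z = 0. Lengths are in m, angles in rad, forces in N, time in s.
With the tool pointing down it reaches from about 0.425 to 0.875 m from the base axis. Payload 8.4 kg.
Tool frame: the origin (TCP) lies midway between the tips of the shut fingers; the grasp point (between the pads) lies 19 mm behind it; z points along the fingers, y is the direction in which the jaws open and shut (so a half turn about z gives the same grasp; the last joint's range is limited). The gripper opens to 85 mm and grips with 20 to 120 N. Pads are 22 mm wide; open, the fingers measure 114 mm over their backs; the gripper's body (76 mm by 85 mm) begins 54 mm behind the grasp point. The pads swing forward as they close: fully open they stand 13 mm farther back than shut.
Start: joints at [1.147, 0.333, 0.04, 1.465, -0.013, 1.343, -0.059], TCP at [0.207, -0.616, 0.231] pointing down, gripper open.
Joint ranges: [-2.58, 2.58], [-0.38, 2.09], [-1.3, 1.39], [0.25, 2.4], [-1.5, 4.64], [0.08, 2.09], [-2.65, 2.65]. Speed limits (rad/s): [2.22, 2.22, 2.79, 2.79, 3.14, 3.14, 3.14].

## Interface

Orientations are given as [roll, pitch, yaw] about the fixed x, y, z axes, in that order (R = Rz(yaw) Ry(pitch) Rx(roll)).
In Python, from plant import bot, imaging, close_job gives the robot as it stands.
- The arm moves only by the tool move_arm, never from a script. Its argument "moves" is a list of rows, each a list of 3 entries, a list of its own where there are three numbers: the opening in per cent of the stroke, from 0 (shut) to 100 (fully open), then the shift along the tool's x, y, z in mm, then the turn about the tool's z in rad. In form: [[gripper, [dx, dy, dz], twist], ...]. A call has exactly 5 rows; each row shifts and turns the commanded pose from where the row before left it, along the tool's axes as they then stand; what a row does not reach is not made up. A row lasts 1/8 s, in which the tool goes at most 62.5 mm and 10.7 degrees, less where a joint would pass 70% of its speed; a pose out of reach is approached as far as the arm can. A call with a gripper value outside its range is refused whole. The fingers move at their own pace and stop on an object; "force" is the grip in N (left out, the last holds). Time passes only in rows, so rows that do not move let the fingers close, or fill a call up. It gives the time, the measured TCP pose, the force and the opening at its end, in the units of the state.
- bot.observe(): the state, without advancing time (a new reading comes with each control period).
- imaging.grab_frame(name): name is "scene" or "side" or "wrist"; returns a dict with "img" (400x640x3 uint8, blue, green, red), "range_z" (400x640 float32, m along the optical axis (not along the pixel's ray), 0 where there is no reading), "fx", "fy", "cx", "cy" (pixels), "R" (3x3) and "t" (3): a world point X has camera coordinates R X + t. Camera axes: x right, y down, z forward; pixel columns grow to the right and rows downward; lengths in m; the calibration is good to about 2 mm. The wrist camera is an equidistant fisheye: a pixel r from the principal point sees the ray r / f radians off the axis. A picture is of the moment at which its call begins.
- close_job(): hands the job in, once; it reports no verdict.
The state is a dict: "t": time; "qpos": joint angles; "qd": joint speeds; "joint_torque": joint torques, N m; "eef_pos": TCP position; "tcp_rot": TCP orientation; "force": force on the tool from outside, world axes, zero at the start; "ft_torque": the same for the moment, N m; "finger_gap": opening from 0.0 (shut) to 1.0 (fully open).
Only numpy, scipy, OpenCV 4.12 (cv2) and the standard library are available. Lean on these libraries where they do the work, as an engineer would, in place of code of your own. Each camera call takes 0.05 s, during which the arm holds its last target. There are 200 camera calls.

## Working session

There is one attempt and no reset: what is moved stays moved. The work goes in short steps, Python scripts to look and compute and a tool call to move; the robot and the scene stay as the last step left them, time stands still between calls to the robot, and variables do not carry over. Pictures are saved under pics/ and viewed, about 12 in all and at most 16, crops included, and the job is handed in when it is done.

Besides the shell and the picture viewer there is one more tool, called after "Emit:" as a command line: name --argument value ..., lists and objects as JSON in quotes. move_arm: Moves the arm, as the interface text tells. Its arguments: {"type":"object","properties":{"moves":{"type":"array","items":{"type":"array"}},"force":{"type":"number"}},"required":["moves"]}

```bash
mkdir -p pics; ls; cat > h.py <<'E'
import numpy as np, cv2
from plant import bot, imaging, close_job
def pts(f):
    """world xyz per pixel from depth (pinhole cams)"""
    z=f["range_z"]; v,u=np.mgrid[:z.shape[0],:z.shape[1]]
    c=np.stack([(u-f["cx"])/f["fx"]*z,(v-f["cy"])/f["fy"]*z,z],-1)
    return (c-np.array(f["t"]))@np.array(f["R"])
def ray(f,u,v,h):
    """pixel to world point on plane z=h"""
    R=np.array(f["R"]);o=-R.T@np.array(f["t"])
    d=R.T@np.array([(u-f["cx"])/f["fx"],(v-f["cy"])/f["fy"],1]); return o+d*(h-o[2])/d[2]
E
python3 - <<'E'
from h import *
a=imaging.grab_frame("scene");b=imaging.grab_frame("side")
for n,f in(("scene",a),("side",b)):
    cv2.imwrite(f"pics/{n}0.png",f["img"]); print(n,f["fx"],f["cx"],f["cy"],-np.array(f["R"]).T@np.array(f["t"]))
    P=pts(f); print((f["range_z"]>0).mean())
print(bot.observe())
E
```

```text
pics
scene 505.1756445942351 321.4320350220605 204.97489223986543 [ 1.43541323 -0.30489453  0.92905459]
0.99579296875
side 395.8473978439167 320.1960820158626 196.0079100184893 [ 0.5027381  -0.9183193   0.74885754]
0.996125
{'t': 0.1, 'qpos': array([ 1.14682205,  0.33386521,  0.03984547,  1.46619661, -0.01340487,
        1.34331549, -0.05851907]), 'qd': array([ 4.85273904e-05, -1.95310969e-03,  1.54529745e-03, -2.61170373e-03,
       -5.44234415e-04, -1.82564236e-03, -2.70402384e-04]), 'joint_torque': array([ 4.29737251e-03, -6.60019970e+01,  1.37026247e+00, -4.06468642e+01,
        1.69778557e-02,  9.01963154e-03,  2.83291308e-05]), 'eef_pos': array([ 0.2072689 , -0.61561802,  0.23048695]), 'tcp_rot': array([-3.14007617e+00,  8.81065504e-05,  3.24764689e-01]), 'force': array([ 0.34214131,  0.7929973 , -0.41891546]), 'ft_torque': array([-0.03903874,  0.02082144,  0.02755352]), 'finger_gap': 0.9976087625816135}
```

View pics/scene0.png

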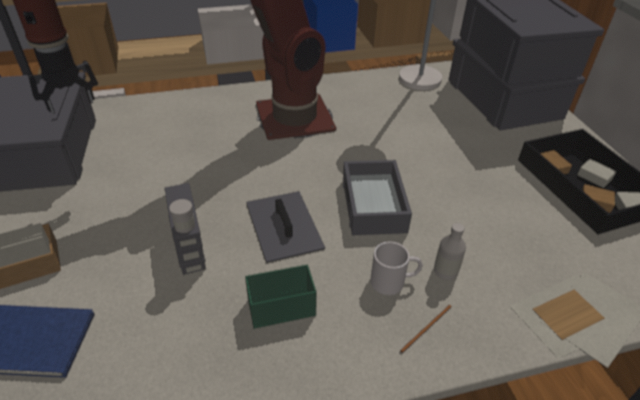

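View pics/side0.png

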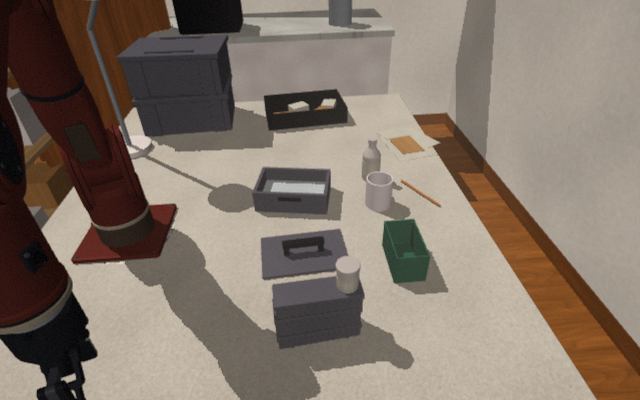

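The scene view shows the stack with one pot at (181,215), the cover at (285,222) and the case at (377,195). In the side view the stack is at (317,310), the pot at (348,274), the cover at (303,253) and the case at (293,188). I'll measure with depth.

```bash
cat >> h.py <<'E'
def rect(P,m):
    """min-area rectangle of masked points: centre, (long,short), yaw of long side, median z"""
    q=P[m]; (c,(w,h),a)=cv2.minAreaRect((q[:,:2]*1000).astype(np.float32))
    if w<h: w,h,a=h,w,a+90
    return np.round(c,1),round(w),round(h),round(np.radians((a+90)%180-90),3),round(float(np.median(q[:,2])*1000),1),len(q)
def blobs(P,lo,hi,box,k=3,mn=30,extra=None):
    """connected image regions whose points lie at height lo..hi inside x0,x1,y0,y1"""
    m=(P[...,2]>lo)&(P[...,2]<hi)&(P[...,0]>box[0])&(P[...,0]<box[1])&(P[...,1]>box[2])&(P[...,1]<box[3])
    if extra is not None: m&=extra
    if k: m=cv2.morphologyEx(m.astype(np.uint8),cv2.MORPH_OPEN,np.ones((k,k)))
    n,l,s,c=cv2.connectedComponentsWithStats(m.astype(np.uint8))
    for i in range(1,n):
        if s[i,4]>mn: print(lo,hi,"px",np.round(c[i]),rect(P,l==i))
E
cat > m0.py <<'E'
from h import *
B=(.35,.95,-.6,.45)
for n in("scene","side"):
    P=pts(imaging.grab_frame(n)); print(n)
    for lo,hi in((.004,.013),(.02,.034),(.042,.055),(.064,.076),(.122,.142),(.182,.2)): blobs(P,lo,hi,B,2,25)
E
python3 m0.py
```

```text
scene
0.004 0.013 px [285. 228.] (array([ 910.8, -172.6]), 1067, 180, np.float64(-0.08), 8.6, 3237)
0.004 0.013 px [390. 232.] (array([598. , 117.1]), 44, 8, np.float64(1.425), 4.8, 41)
0.004 0.013 px [358. 233.] (array([582.4,  34. ]), 24, 9, np.float64(1.284), 5.6, 29)
0.004 0.013 px [299. 290.] (array([ 752.1, -161.5]), 76, 20, np.float64(-0.342), 4.8, 35)
0.004 0.013 px [277. 294.] (array([ 725.6, -201.6]), 73, 14, np.float64(-1.554), 5.2, 107)
0.004 0.013 px [390. 293.] (array([782. ,  48.6]), 25, 6, np.float64(1.46), 5.5, 28)
0.004 0.013 px [426. 329.] (array([889.3,  94.9]), 172, 8, np.float64(-1.064), 5.3, 243)
0.004 0.013 px [302. 317.] (array([1111.3, -241.3]), 660, 35, np.float64(-0.247), 4.3, 40)
0.004 0.013 px [285. 320.] (array([ 797.4, -199.2]), 25, 4, np.float64(-1.544), 4.3, 28)
0.02 0.034 px [376. 193.] (array([917.9, -42.8]), 1152, 141, np.float64(-0.347), 27.7, 1715)
0.02 0.034 px [380. 227.] (array([ 974.1, -122.9]), 982, 140, np.float64(-0.517), 23.8, 208)
0.02 0.034 px [289. 232.] (array([ 552.2, -134.4]), 24, 11, np.float64(-1.078), 23.2, 28)
0.02 0.034 px [19
[... 4818 characters left out ...]
ray([776.9,  61.8]), 141, 55, np.float64(0.705), 66.0, 84)
0.064 0.076 px [403. 227.] (array([ 775. , -140.8]), 76, 37, np.float64(-0.577), 67.6, 98)
0.064 0.076 px [413. 263.] (array([ 786.4, -253.9]), 128, 41, np.float64(0.501), 65.6, 118)
0.064 0.076 px [335. 320.] (array([ 574.5, -403.5]), 134, 41, np.float64(0.456), 66.3, 184)
0.064 0.076 px [293. 327.] (array([ 472.9, -666.8]), 503, 59, np.float64(-1.57), 66.4, 109)
0.122 0.142 px [373. 146.] (array([788.5, 311.2]), 263, 20, np.float64(1.264), 126.3, 42)
0.122 0.142 px [313. 295.] (array([ 488.1, -568.6]), 675, 186, np.float64(1.344), 131.8, 2005)
0.182 0.2 px [349. 267.] (array([ 624.9, -302.4]), 224, 44, np.float64(1.15), 191.6, 424)
```

```bash
sed -i 's/^    for i in range(1,n):/    m0=m0\&True\n    for i in range(1,n):/; s/    if k: m=cv2/    m0=m.copy()\n    if k: m=cv2/; s/rect(P,l==i)/rect(P,(l==i)\&m0)/; s/^    m0=m0&True$//' h.py
python3 - <<'E'
from h import *
for n in("scene","side"):
    f=imaging.grab_frame(n);P=pts(f); print(n)
    blobs(P,.004,.013,(.35,.65,-.3,-.02),3,100)   # cover plate
    blobs(P,.042,.056,(.35,.65,-.3,-.02),3,30)   # handle
    blobs(P,.064,.076,(.35,.65,0,.25),0,100)   # case rim
    blobs(P,.02,.034,(.35,.65,0,.25),3,100)   # case floor
    blobs(P,.124,.14,(.35,.75,-.55,-.25),3,30)  # stack top
    blobs(P,.184,.2,(.35,.75,-.55,-.25),3,30)  # pot top
E
```

```text
scene
0.004 0.013 px [284. 226.] (array([ 502.1, -142.1]), 232, 154, np.float64(0.065), 8.7, 3208)
0.042 0.056 px [283. 213.] (array([ 503.9, -143.2]), 111, 19, np.float64(0.086), 48.3, 214)
0.064 0.076 px [377. 189.] (array([482.8, 111.7]), 231, 149, np.float64(-0.18), 69.8, 914)
0.02 0.034 px [375. 192.] (array([460.6, 121.1]), 168, 121, np.float64(-0.181), 27.6, 1701)
0.02 0.034 px [367. 227.] (array([585.7,  55.4]), 75, 7, np.float64(1.375), 26.7, 112)
0.124 0.14 px [178. 193.] (array([ 471.7, -389.2]), 76, 60, np.float64(0.067), 133.1, 426)
0.124 0.14 px [185. 229.] (array([ 578.5, -381.5]), 77, 59, np.float64(0.068), 132.3, 335)
0.184 0.2 px [181. 207.] (array([ 586.7, -380.3]), 49, 45, np.float64(-0.064), 192.4, 309)
side
0.004 0.013 px [301. 254.] (array([ 506.2, -142.1]), 228, 154, np.float64(0.062), 7.7, 2772)
0.042 0.056 px [303. 241.] (array([ 506.1, -142.5]), 107, 23, np.float64(0.062), 47.2, 228)
0.064 0.076 px [293. 183.] (array([486.3, 112. ]), 225, 159, np.float64(-0.183), 68.8, 626)
0.02 0.034 px [294. 186.] (array([489.4, 144.5]), 198, 73, np.float64(-0.172), 26.6, 822)
0.02 0.034 px [306. 206.] (array([521.6,  30.9]), 122, 10, np.float64(-0.196), 27.2, 137)
0.124 0.14 px [311. 293.] (array([ 527.3, -384.9]), 180, 63, np.float64(0.071), 132.0, 1920)
0.184 0.2 px [348. 266.] (array([ 588.8, -381.2]), 47, 46, np.float64(1.042), 192.0, 395)
```

```bash
cat > go.py <<'E'
import sys
from h import *
# go.py yaw0 x y z yaw : print shift (mm) from measured pose, in the axes now and in the final axes (tool pointing down)
def go(x,y,z,yaw):
    s=bot.observe(); p=s["eef_pos"]; r=s["tcp_rot"]; d=(np.array([x,y,z])-p)*1000
    for n,a in(("now",r[2]),("final",yaw)):
        c,q=np.cos(a),np.sin(a); print(n,np.round([c*d[0]+q*d[1],q*d[0]-c*d[1],-d[2]],1),end=" ")
    print("twist %.3f"%(r[2]-yaw),"at",np.round(p,4),np.round(r,3),"t %.1f gap %.3f"%(s["t"],s["finger_gap"]),"F",np.round(s["force"],1))
if __name__=="__main__": go(*map(float,sys.argv[1:5]))
E
python3 go.py .588 -.381 .25 .07
```

```text
now [ 435.7 -101.2  -19. ] final [ 396.1 -207.7  -19. ] twist 0.255 at [ 0.2074 -0.6159  0.231 ] [-3.141  0.     0.325] t 0.3 gap 1.000 F [-0.   0.7 -0.2]
```

Emit:
move_arm --moves '[[100,[0,0,-10],0.128],[100,[0,0,-9],0.127],[100,[49.5,-26,0],0],[100,[49.5,-26,0],0],[100,[49.5,-26,0],0]]'

```text
t: 0.92
eef_pos: [0.3514, -0.5268, 0.2504]
tcp_rot: [3.141, -0.0, 0.069]
force: [0.1, -0.4, -1.1]
finger_gap: 1.0
```

Emit:
move_arm --moves '[[100,[49.5,-26,0],0],[100,[49.5,-26,0],0],[100,[49.5,-26,0],0],[100,[49.5,-26,0],0],[100,[49.5,-26,0],0]]'

```text
t: 1.55
eef_pos: [0.5893, -0.3799, 0.2504]
tcp_rot: [3.141, -0.0, 0.07]
force: [0.5, -0.4, -0.2]
finger_gap: 0.996
```

```bash
python3 go.py .588 -.381 .147 .07
```

```text
now [ -1.3   1.  103.4] final [ -1.3   1.  103.4] twist -0.000 at [ 0.5893 -0.3799  0.2504] [ 3.141 -0.     0.07 ] t 1.6 gap 0.996 F [ 0.5 -0.4 -0.2]
```

Emit:
move_arm --force 25 --moves '[[100,[-1.3,1,50],0],[100,[0,0,53],0],[0,[0,0,0],0],[0,[0,0,0],0],[0,[0,0,0],0]]'

```text
t: 2.17
eef_pos: [0.588, -0.3828, 0.1505]
tcp_rot: [3.139, -0.004, 0.069]
force: [0.3, -0.1, -1.3]
finger_gap: 0.556
```

Emit:
move_arm --moves '[[0,[0,0,0],0],[0,[0,0,0],0],[0,[0,0,-10],0],[0,[0,0,-25],0],[0,[0,0,-25],0]]'

```text
t: 2.8
eef_pos: [0.5866, -0.382, 0.2087]
tcp_rot: [3.142, -0.0, 0.07]
force: [0.5, -0.0, 0.2]
finger_gap: 0.552
```

Emit:
move_arm --moves '[[0,[40,9.5,0],0],[0,[40,9.5,0],0],[0,[40,9.5,0],0],[0,[0,0,60],0],[0,[0,0,60],0]]'

```text
t: 3.42
eef_pos: [0.7095, -0.4021, 0.087]
tcp_rot: [3.141, -0.002, 0.07]
force: [-0.2, -0.7, -2.3]
finger_gap: 0.557
```

Emit:
move_arm --moves '[[0,[0,0,40],0],[0,[0,0,20],0],[0,[0,0,8],0],[0,[0,0,2],0],[0,[0,0,0],0]]'

```text
t: 4.05
eef_pos: [0.7093, -0.4026, 0.0194]
tcp_rot: [3.14, -0.002, 0.07]
force: [0.0, -0.1, -0.8]
finger_gap: 0.557
```

```bash
python3 - <<'E'
from h import *
f=imaging.grab_frame("scene");P=pts(f)
blobs(P,.045,.075,(.64,.8,-.5,-.3),0,10)
f=imaging.grab_frame("side");P=pts(f)
blobs(P,.124,.14,(.35,.75,-.55,-.25),3,30)
E
python3 go.py .527 -.3845 .25 .07
```

```text
0.045 0.075 px [183. 293.] (array([ 712.2, -406.6]), 106, 46, np.float64(-1.248), 61.2, 521)
0.124 0.14 px [317. 292.] (array([ 527.5, -385.4]), 179, 62, np.float64(0.064), 131.9, 2259)
0.124 0.14 px [416. 308.] (array([ 708.4, -450.1]), 31, 23, np.float64(1.283), 129.2, 129)
now [-180.5  -30.6 -231. ] final [-180.5  -30.6 -231. ] twist -0.000 at [ 0.7092 -0.4024  0.019 ] [ 3.141e+00 -2.000e-03  7.000e-02] t 4.2 gap 0.555 F [-0.4  0.  -1.2]
```

Emit:
move_arm --moves '[[0,[0,0,2],0],[0,[0,0,0],0],[100,[0,0,0],0],[100,[0,0,0],0],[100,[0,0,0],0]]'

```text
t: 4.78
eef_pos: [0.7084, -0.402, 0.0151]
tcp_rot: [-3.141, 0.0, 0.07]
force: [-0.1, -0.2, 0.3]
finger_gap: 1.006
```

Emit:
move_arm --moves '[[100,[0,0,-30],0],[100,[0,0,-60],0],[100,[0,0,-60],0],[100,[0,0,-60],0],[100,[0,0,-23],0]]'

```text
t: 5.4
eef_pos: [0.7095, -0.4026, 0.2539]
tcp_rot: [3.138, -0.006, 0.07]
force: [0.5, 0.4, -0.3]
finger_gap: 0.999
```

Emit:
move_arm --moves '[[100,[-45,-7.6,0],0],[100,[-45,-7.6,0],0],[100,[-45,-7.7,0],0],[100,[-45.5,-7.7,0],0],[100,[0,0,0],0]]'

```text
t: 6.02
eef_pos: [0.5227, -0.3852, 0.249]
tcp_rot: [3.141, 0.001, 0.066]
force: [-0.2, -0.1, -0.1]
finger_gap: 0.999
```

```bash
python3 - <<'E'
from h import *
f=imaging.grab_frame("scene");P=pts(f);cv2.imwrite("pics/s1.png",f["img"])
blobs(P,.045,.075,(.64,.8,-.5,-.3),0,10)
E
python3 go.py .5275 -.385 .093 .068
```

```text
0.045 0.075 px [183. 292.] (array([ 708.8, -404.3]), 48, 46, np.float64(0.54), 60.3, 391)
now [  2.6   0.5 156. ] final [  2.6   0.5 156. ] twist -0.000 at [ 0.5249 -0.3846  0.249 ] [ 3.141 -0.     0.068] t 6.1 gap 0.999 F [-0.3 -1.1  0.2]
```

Emit:
move_arm --force 45 --moves '[[100,[2.6,0.5,50],0],[100,[0,0,60],0],[100,[0,0,36],0],[100,[0,0,10],0],[0,[0,0,0],0]]'

```text
t: 6.7
eef_pos: [0.5297, -0.3844, 0.0927]
tcp_rot: [-3.141, -0.0, 0.07]
force: [0.5, -0.3, 0.7]
finger_gap: 0.818
```

Emit:
move_arm --moves '[[0,[0,0,0],0],[0,[0,0,0],0],[0,[0,0,0],0],[0,[0,0,0],0],[0,[0,0,-3],0]]'

```text
t: 7.32
eef_pos: [0.5287, -0.3845, 0.0956]
tcp_rot: [3.141, 0.0, 0.07]
force: [-0.6, -0.5, -2.3]
finger_gap: 0.698
```

Emit:
move_arm --moves '[[0,[0,0,-10],0],[0,[0,0,-20],0],[0,[0,0,-30],0],[0,[0,0,0],0],[0,[0,0,0],0]]'

```text
t: 7.95
eef_pos: [0.5286, -0.3843, 0.1553]
tcp_rot: [-3.142, 0.0, 0.07]
force: [-0.5, 0.3, -3.5]
finger_gap: 0.696
```

```bash
python3 - <<'E'
from h import *
f=imaging.grab_frame("side");cv2.imwrite("pics/s2.png",f["img"]);P=pts(f)
blobs(P,.184,.2,(.35,.75,-.55,-.25),3,30);blobs(P,.085,.098,(.35,.75,-.55,-.25),3,30)
E
python3 go.py .527 -.53 .16 .068
```

```text
0.184 0.2 px [346. 267.] (array([ 582.5, -382.5]), 68, 62, np.float64(0.05), 193.0, 843)
0.184 0.2 px [291. 274.] (array([ 478. , -389.9]), 83, 63, np.float64(0.085), 193.0, 1125)
0.085 0.098 px [316. 306.] (array([ 524.8, -387.8]), 180, 61, np.float64(0.08), 91.9, 2042)
now [-11.5 145.4  -5.4] final [-11.3 145.4  -5.4] twist 0.002 at [ 0.5284 -0.3841  0.1546] [-3.141e+00  1.000e-03  7.000e-02] t 8.0 gap 0.694 F [-1.1 -1.  -3.2]
```

View pics/s2.png

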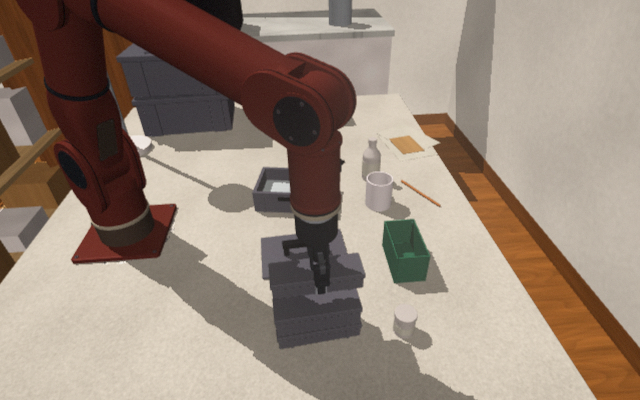

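The upper box (side px 316,272) is held level, the deep box stays on the stack, and the pot stands at (404,320).

Emit:
move_arm --moves '[[0,[-3,25,0],0],[0,[-3,45,0],0],[0,[-3,45,0],0],[0,[-2,30,0],0],[0,[0,0,40],0]]'

```text
t: 8.62
eef_pos: [0.5274, -0.5345, 0.1166]
tcp_rot: [3.137, -0.002, 0.066]
force: [0.2, 0.1, -3.5]
finger_gap: 0.693
```

Emit:
move_arm --moves '[[0,[0,0,50],0],[0,[0,0,40],0],[0,[0,0,15],0],[0,[0,0,4],0],[0,[0,0,0],0]]'

```text
t: 9.25
eef_pos: [0.5287, -0.5305, 0.0078]
tcp_rot: [3.14, -0.001, 0.07]
force: [-0.0, -0.7, -2.2]
finger_gap: 0.693
```

```bash
python3 go.py .527 -.53 .002 .07
```

```text
now [-1.7 -0.6  5.8] final [-1.7 -0.6  5.8] twist -0.000 at [ 0.5287 -0.5305  0.0078] [ 3.14e+00 -1.00e-03  7.00e-02] t 9.2 gap 0.693 F [-0.  -0.7 -2.2]
```

Emit:
move_arm --moves '[[0,[0,0,3],0],[0,[0,0,2],0],[0,[0,0,0],0],[100,[0,0,0],0],[100,[0,0,0],0]]'

```text
t: 9.88
eef_pos: [0.528, -0.5299, 0.0014]
tcp_rot: [3.142, -0.0, 0.07]
force: [-0.8, -0.5, -0.3]
finger_gap: 0.997
```

Emit:
move_arm --moves '[[100,[0,0,0],0],[100,[0,0,-20],0],[100,[0,0,-60],0],[100,[0,0,-60],0],[100,[0,0,-60],0]]'

```text
t: 10.5
eef_pos: [0.5279, -0.5298, 0.2053]
tcp_rot: [3.14, -0.001, 0.07]
force: [0.8, -1.3, -0.1]
finger_gap: 0.999
```

```bash
python3 - <<'E'
from h import *
for n in("side","scene"):
    f=imaging.grab_frame(n);P=pts(f);print(n)
    blobs(P,.085,.098,(.35,.75,-.45,-.25),3,30);blobs(P,.034,.046,(.35,.7,-.65,-.46),3,30)
    blobs(P,.004,.013,(.35,.65,-.3,-.02),3,100)
E
python3 go.py .527 -.385 .2 .07
```

```text
side
0.085 0.098 px [349. 301.] (array([ 590.6, -381.2]), 61, 48, np.float64(-1.506), 92.0, 523)
0.085 0.098 px [293. 309.] (array([ 476.2, -391.4]), 83, 63, np.float64(0.06), 91.9, 1017)
0.034 0.046 px [327. 384.] (array([ 526. , -531.7]), 180, 61, np.float64(0.063), 40.2, 2799)
0.004 0.013 px [276. 258.] (array([ 436., -148.]), 154, 86, np.float64(-1.501), 7.7, 1168)
scene
0.085 0.098 px [184. 222.] (array([ 522.4, -387. ]), 185, 60, np.float64(0.085), 92.8, 1397)
0.034 0.046 px [125. 248.] (array([ 524.8, -532.3]), 183, 60, np.float64(0.069), 40.9, 1469)
0.004 0.013 px [284. 226.] (array([ 501.9, -143.1]), 231, 153, np.float64(0.07), 8.6, 3195)
now [   6.7 -147.1   12.6] final [   6.8 -147.1   12.6] twist -0.000 at [ 0.5305 -0.5323  0.2126] [ 3.131 -0.01   0.07 ] t 10.6 gap 1.005 F [ 0.9 -0.6  0.1]
```

Emit:
move_arm --force 60 --moves '[[100,[2,-45,0],-0.008],[100,[2,-50,0],0],[100,[2,-50,0],0],[100,[0,0,0],0],[100,[0,0,0],0]]'

```text
t: 11.22
eef_pos: [0.5231, -0.3855, 0.2026]
tcp_rot: [3.14, -0.001, 0.078]
force: [0.0, -0.2, -0.5]
finger_gap: 1.004
```

```bash
python3 go.py .524 -.3865 .055 .078
```

```text
now [  0.8   1.1 147.6] final [  0.8   1.1 147.6] twist -0.000 at [ 0.5231 -0.3855  0.2026] [ 3.14e+00 -1.00e-03  7.80e-02] t 11.2 gap 1.004 F [ 0.  -0.2 -0.5]
```

Emit:
move_arm --moves '[[100,[0.8,1,50],0],[100,[0,0,50],0],[100,[0,0,36],0],[100,[0,0,10],0],[100,[0,0,0],0]]'

```text
t: 11.85
eef_pos: [0.5239, -0.3868, 0.0557]
tcp_rot: [3.141, 0.0, 0.077]
force: [-0.0, 0.3, 0.4]
finger_gap: 0.998
```

Emit:
move_arm --moves '[[0,[0,0,0],0],[0,[0,0,0],0],[0,[0,0,0],0],[0,[0,0,0],0],[0,[0,0,0],0]]'

```text
t: 12.48
eef_pos: [0.525, -0.3865, 0.0575]
tcp_rot: [3.14, -0.003, 0.078]
force: [-0.7, 0.6, 5.9]
finger_gap: 0.695
```

Emit:
move_arm --moves '[[0,[0,0,-2],0],[0,[0,0,-10],0],[0,[0,0,-25],0],[0,[0,0,-40],0],[0,[0,0,-40],0]]'

```text
t: 13.1
eef_pos: [0.5237, -0.3856, 0.1739]
tcp_rot: [-3.141, 0.0, 0.078]
force: [1.2, 0.0, -2.0]
finger_gap: 0.692
```

```bash
python3 - <<'E'
from h import *
for n in("side","scene"):
    f=imaging.grab_frame(n);P=pts(f);print(n)
    blobs(P,.032,.048,(.35,.75,-.45,-.25),3,30);blobs(P,.195,.225,(.4,.65,-.42,-.35),3,30)
E
python3 go.py .4845 .112 .173 -.181
```

```text
side
0.032 0.048 px [400. 272.] (array([ 733.5, -268.9]), 29, 10, np.float64(-0.31), 38.7, 57)
0.032 0.048 px [317. 322.] (array([ 525.2, -388.8]), 180, 64, np.float64(0.097), 39.9, 2107)
0.032 0.048 px [403. 327.] (array([ 703.6, -420.3]), 38, 12, np.float64(-0.433), 38.5, 79)
0.195 0.225 px [344. 263.] (array([ 578. , -383.3]), 71, 62, np.float64(0.07), 208.2, 920)
0.195 0.225 px [289. 268.] (array([ 474.7, -390.2]), 81, 61, np.float64(0.036), 208.6, 1006)
scene
0.032 0.048 px [187. 243.] (array([ 543.5, -387.1]), 144, 60, np.float64(0.101), 40.7, 1090)
0.032 0.048 px [186. 303.] (array([ 724.5, -401.2]), 38, 12, np.float64(-1.384), 38.7, 73)
0.195 0.225 px [176. 191.] (array([ 548.8, -385.4]), 135, 70, np.float64(-0.024), 215.5, 1267)
now [  -2.7 -500.8    5.4] final [-130.8 -483.5    5.4] twist 0.259 at [ 0.5261 -0.3871  0.1784] [ 3.136 -0.007  0.078] t 13.2 gap 0.695 F [-0.  -0.3 -1.5]
```

Emit:
move_arm --moves '[[0,[0,-25,0],0],[0,[0,-45,0],0],[0,[0,-50,0],0],[0,[0,-50,0],0],[0,[0,-50,0],0]]'

```text
t: 13.82
eef_pos: [0.5061, -0.1647, 0.172]
tcp_rot: [-3.141, 0.001, 0.078]
force: [0.3, -0.1, -2.9]
finger_gap: 0.693
```

Emit:
move_arm --moves '[[0,[0,-50,0],0],[0,[0,-50,0],0],[0,[0,-50,0],0],[0,[0,-50,0],0],[0,[0,-45,0],0]]'

```text
t: 14.45
eef_pos: [0.487, 0.0796, 0.1722]
tcp_rot: [3.141, 0.0, 0.078]
force: [1.1, -1.3, -3.3]
finger_gap: 0.693
```

Emit:
move_arm --moves '[[0,[-2,-32,0],0.06],[0,[0,0,0],0.1],[0,[0,0,0],0.1],[0,[0,0,0],0],[0,[0,0,0],0]]'

```text
t: 15.08
eef_pos: [0.4831, 0.1094, 0.1722]
tcp_rot: [3.141, 0.0, -0.18]
force: [0.3, 0.4, -3.2]
finger_gap: 0.693
```

```bash
python3 - <<'E'
from h import *
for n in("side","scene"):
    f=imaging.grab_frame(n);P=pts(f);print(n);cv2.imwrite(f"pics/{n}3.png",f["img"])
    blobs(P,.064,.076,(.35,.65,0,.25),0,100);blobs(P,.195,.225,(.35,.65,0.04,.2),0,100)
E
python3 go.py .4845 .112 .05 -.181
```

```text
side
0.064 0.076 px [292. 183.] (array([486.6, 111.1]), 224, 156, np.float64(-0.179), 68.9, 627)
0.195 0.225 px [289. 144.] (array([482.7, 100.8]), 179, 101, np.float64(-0.168), 205.8, 735)
scene
0.064 0.076 px [375. 194.] (array([483.4, 111.3]), 231, 149, np.float64(-0.18), 70.0, 758)
0.195 0.225 px [381. 150.] (array([505.5, 106.9]), 139, 96, np.float64(0.039), 206.8, 983)
now [  0.8  -2.7 122.3] final [  0.8  -2.7 122.3] twist -0.000 at [0.4833 0.1095 0.1723] [ 3.142  0.    -0.181] t 15.2 gap 0.691 F [ 1.  -0.6 -3.1]
```

View pics/side3.png

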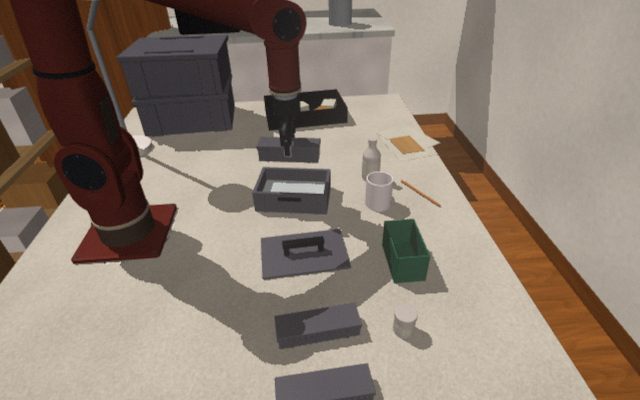

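The deep box hangs level above the case (side px 289,150), which is at 293,188. I'll lower it now.

Emit:
move_arm --moves '[[0,[0.8,-2.5,30],0],[0,[0,0,40],0],[0,[0,0,30],0],[0,[0,0,14],0],[0,[0,0,5],0]]'

```text
t: 15.8
eef_pos: [0.4846, 0.1119, 0.0531]
tcp_rot: [3.142, 0.001, -0.182]
force: [1.0, -0.5, -2.3]
finger_gap: 0.693
```

Emit:
move_arm --moves '[[0,[0,0,3],0],[0,[0,0,2],0],[0,[0,0,1],0],[0,[0,0,0],0],[0,[0,0,0],0]]'

```text
t: 16.42
eef_pos: [0.4847, 0.1119, 0.0475]
tcp_rot: [-3.141, -0.0, -0.182]
force: [0.1, 0.4, -3.1]
finger_gap: 0.692
```

```bash
python3 - <<'E'
from h import *
for n in("side",):
    f=imaging.grab_frame(n);P=pts(f);print(n)
    blobs(P,.075,.09,(.37,.6,0.02,.2),0,100)
E
python3 go.py .4845 .112 .05 -.181
```

```text
side
0.075 0.09 px [306. 180.] (array([521.8,  98.6]), 104, 78, np.float64(-0.174), 81.2, 350)
0.075 0.09 px [273. 178.] (array([430.9, 118.5]), 69, 66, np.float64(-0.154), 81.4, 250)
now [-0.2 -0.  -2.5] final [-0.2 -0.  -2.5] twist -0.001 at [0.4847 0.1119 0.0475] [-3.142 -0.    -0.182] t 16.5 gap 0.695 F [ 0.6  0.1 -2.4]
```

Emit:
move_arm --moves '[[0,[0,0,1],0],[0,[0,0,0.5],0],[0,[0,0,0],0],[84,[0,0,0],0],[84,[0,0,0],0]]'

```text
t: 17.1
eef_pos: [0.4849, 0.112, 0.0461]
tcp_rot: [-3.141, -0.001, -0.182]
force: [-0.5, 0.1, -1.1]
finger_gap: 0.838
```

Emit:
move_arm --moves '[[84,[0,0,0],0],[84,[0,0,-15],0],[84,[0,0,-40],0],[84,[0,0,-60],0],[84,[0,0,-60],0]]'

```text
t: 17.73
eef_pos: [0.4842, 0.1121, 0.2238]
tcp_rot: [-3.141, -0.001, -0.182]
force: [2.3, -0.4, -0.9]
finger_gap: 0.84
```

```bash
python3 - <<'E'
from h import *
for n in("side","scene"):
    f=imaging.grab_frame(n);P=pts(f);print(n)
    blobs(P,.075,.09,(.37,.6,0.02,.2),0,100)
    blobs(P,.032,.048,(.35,.65,-.45,-.25),3,30)
    blobs(P,.032,.048,(.35,.65,-.6,-.48),3,30)
E
python3 go.py .526 -.532 .2 .067
```

```text
side
0.075 0.09 px [292. 179.] (array([484.9, 109. ]), 179, 67, np.float64(-0.174), 78.3, 649)
0.032 0.048 px [317. 322.] (array([ 525. , -389.6]), 180, 63, np.float64(0.109), 40.0, 2121)
0.032 0.048 px [327. 384.] (array([ 526. , -531.5]), 180, 61, np.float64(0.062), 40.2, 2798)
scene
0.075 0.09 px [375. 184.] (array([481.2, 109.7]), 185, 61, np.float64(-0.181), 79.4, 1013)
0.032 0.048 px [186. 238.] (array([ 522.5, -389.4]), 183, 60, np.float64(0.103), 40.7, 1350)
0.032 0.048 px [125. 248.] (array([ 522.9, -532.2]), 187, 61, np.float64(0.068), 40.9, 1480)
now [154.4 627.6  28.8] final [ -4.9 646.3  28.8] twist -0.249 at [0.4876 0.1132 0.2288] [-3.138 -0.011 -0.182] t 17.8 gap 0.842 F [-0.   0.8 -0.9]
```

Emit:
move_arm --moves '[[100,[0,0,0],-0.125],[100,[0,0,0],-0.122],[100,[-1,58,0],0],[100,[0,58,0],0],[100,[-1,58,0],0]]'

```text
t: 18.45
eef_pos: [0.4937, -0.0634, 0.2218]
tcp_rot: [3.141, -0.001, 0.065]
force: [1.1, 1.7, 0.3]
finger_gap: 0.997
```

Emit:
move_arm --moves '[[100,[-1,58,0],0],[100,[0,58,0],0],[100,[-1,58,0],0],[100,[0,58,0],0],[100,[-1,58,0],0]]'

```text
t: 19.08
eef_pos: [0.5096, -0.353, 0.2218]
tcp_rot: [3.141, -0.001, 0.065]
force: [1.2, 0.9, 0.8]
finger_gap: 1.0
```

Emit:
move_arm --moves '[[100,[0,58,0],0],[100,[0,58,0],0],[100,[0,58,0],0],[100,[0,0,0],0],[100,[0,0,0],0]]'

```text
t: 19.7
eef_pos: [0.5211, -0.5245, 0.221]
tcp_rot: [-3.141, -0.0, 0.065]
force: [0.6, 1.0, 0.5]
finger_gap: 1.0
```

```bash
python3 go.py .525 -.5317 .003 .066
```

```text
now [  3.4   7.4 218. ] final [  3.4   7.4 218. ] twist -0.001 at [ 0.5211 -0.5245  0.221 ] [-3.141 -0.     0.065] t 19.7 gap 1.000 F [0.6 1.  0.5]
```

Emit:
move_arm --force 45 --moves '[[100,[3.4,7.4,0],0],[100,[0,0,60],0],[100,[0,0,60],0],[100,[0,0,60],0],[100,[0,0,27],0]]'

```text
t: 20.32
eef_pos: [0.524, -0.5297, 0.0101]
tcp_rot: [-3.138, 0.003, 0.067]
force: [0.6, -0.7, 0.1]
finger_gap: 1.001
```

Emit:
move_arm --moves '[[100,[0,0,9],0],[0,[0,0,0],0],[0,[0,0,0],0],[0,[0,0,0],0],[0,[0,0,0],0]]'

```text
t: 20.95
eef_pos: [0.5259, -0.533, 0.0072]
tcp_rot: [3.139, -0.002, 0.065]
force: [-0.4, 0.3, 7.5]
finger_gap: 0.694
```

Emit:
move_arm --moves '[[0,[0,0,0],0],[0,[0,0,-10],0],[0,[0,0,-30],0],[0,[0,0,-40],0],[0,[0,0,0],0]]'

```text
t: 21.58
eef_pos: [0.5264, -0.5341, 0.0898]
tcp_rot: [3.136, -0.005, 0.065]
force: [0.6, 0.5, -1.9]
finger_gap: 0.695
```

```bash
python3 - <<'E'
from h import *
f=imaging.grab_frame("side");P=pts(f)
blobs(P,.1,.14,(.35,.65,-.6,-.48),3,30)
E
python3 go.py .524 -.3895 .042 .105
```

```text
0.1 0.14 px [357. 361.] (array([ 582.2, -532. ]), 69, 62, np.float64(0.049), 122.8, 1426)
0.1 0.14 px [294. 370.] (array([ 477.2, -544. ]), 81, 71, np.float64(0.046), 122.5, 1767)
now [   7.8 -143.4   45.1] final [  13.6 -143.    45.1] twist -0.040 at [ 0.5254 -0.5331  0.0871] [ 3.139e+00 -2.000e-03  6.500e-02] t 21.6 gap 0.694 F [-0.2 -0.4 -3. ]
```

Emit:
move_arm --moves '[[0,[2,-30,0],-0.04],[0,[4,-40,0],0],[0,[4,-40,0],0],[0,[3,-33,0],0],[0,[0,0,20],0]]'

```text
t: 22.25
eef_pos: [0.5254, -0.3854, 0.065]
tcp_rot: [-3.141, -0.002, 0.109]
force: [-0.3, -0.1, -2.5]
finger_gap: 0.691
```

Emit:
move_arm --moves '[[0,[0,0,14],0],[0,[0,0,4],0],[0,[0,0,1],0],[0,[0,0,0],0],[0,[0,0,0],0]]'

```text
t: 22.88
eef_pos: [0.5225, -0.3888, 0.0469]
tcp_rot: [-3.139, 0.002, 0.103]
force: [-11.4, 8.9, 21.9]
finger_gap: 0.696
```

```bash
python3 - <<'E'
from h import *
f=imaging.grab_frame("side");P=pts(f);cv2.imwrite("pics/side4.png",f["img"][220:400,180:500])
blobs(P,.07,.1,(.35,.65,-.46,-.3),3,30)
E
python3 go.py .524 -.3895 .042 .105
```

```text
0.07 0.1 px [343. 306.] (array([ 578.5, -384.8]), 69, 63, np.float64(0.099), 79.9, 809)
0.07 0.1 px [292. 315.] (array([ 474.3, -400. ]), 81, 70, np.float64(0.104), 79.9, 1030)
now [1.4 0.8 4.9] final [1.4 0.8 4.9] twist -0.002 at [ 0.5225 -0.3888  0.0469] [-3.139e+00  2.000e-03  1.030e-01] t 22.9 gap 0.691 F [-10.8   9.8  21.4]
```

View pics/side4.png

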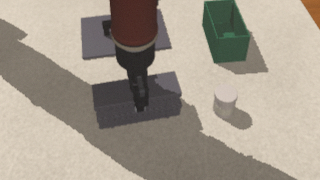

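The upper box rests on the bottom box (crop px 137,97). Top height is 80 mm and contact force about 21 N. Releasing, then fetching the pot.

Emit:
move_arm --moves '[[0,[0,0,-3],0],[0,[0,0,0],0],[100,[0,0,0],0],[100,[0,0,0],0],[100,[0,0,0],0]]'

```text
t: 23.55
eef_pos: [0.524, -0.3887, 0.0488]
tcp_rot: [3.142, -0.0, 0.105]
force: [1.5, -0.3, 0.1]
finger_gap: 1.001
```

Emit:
move_arm --moves '[[100,[0,0,-20],0],[100,[0,0,-50],0],[100,[0,0,-50],0],[100,[0,0,0],0],[100,[0,0,0],0]]'

```text
t: 24.18
eef_pos: [0.524, -0.3886, 0.1697]
tcp_rot: [3.141, -0.001, 0.105]
force: [0.1, 0.8, -0.0]
finger_gap: 1.002
```

```bash
python3 - <<'E'
from h import *
for n in("side","scene"):
    f=imaging.grab_frame(n);P=pts(f);print(n)
    blobs(P,.072,.088,(.35,.65,-.46,-.3),3,30)
    blobs(P,.052,.068,(.66,.76,-.46,-.34),3,30)
E
python3 go.py .709 -.404 .15 .105
```

```text
side
0.072 0.088 px [316. 311.] (array([ 523.8, -391. ]), 180, 63, np.float64(0.103), 80.0, 2221)
0.052 0.068 px [406. 314.] (array([ 710.5, -404.1]), 48, 46, np.float64(1.279), 59.9, 366)
scene
0.072 0.088 px [182. 226.] (array([ 521.4, -391.4]), 185, 60, np.float64(0.105), 80.7, 1398)
0.052 0.068 px [183. 291.] (array([ 708.8, -404.3]), 49, 46, np.float64(0.807), 60.3, 353)
now [183.   35.1  18. ] final [183.   35.1  18. ] twist -0.000 at [ 0.5233 -0.3882  0.168 ] [-3.14e+00  1.00e-03  1.05e-01] t 24.3 gap 1.002 F [0.2 0.2 0.9]
```

Emit:
move_arm --force 25 --moves '[[100,[46,9,0],0],[100,[46,9,0],0],[100,[46,9,0],0],[100,[46,8,0],0],[100,[0,0,40],0]]'

```text
t: 24.9
eef_pos: [0.7156, -0.4029, 0.1295]
tcp_rot: [3.14, -0.005, 0.108]
force: [-0.3, -0.2, -0.3]
finger_gap: 0.998
```

Emit:
move_arm --moves '[[100,[0,0,50],0],[100,[0,0,45],0],[100,[0,0,14],0],[100,[0,0,0],0],[0,[0,0,0],0]]'

```text
t: 25.52
eef_pos: [0.7119, -0.4049, 0.0225]
tcp_rot: [3.14, -0.003, 0.105]
force: [0.1, -0.8, 1.1]
finger_gap: 0.815
```

Emit:
move_arm --moves '[[0,[0,0,0],0],[0,[0,0,0],0],[0,[0,0,0],0],[0,[0,0,0],0],[0,[0,0,-2],0]]'

```text
t: 26.15
eef_pos: [0.7108, -0.4043, 0.0227]
tcp_rot: [3.141, -0.001, 0.105]
force: [0.5, 0.4, -1.0]
finger_gap: 0.558
```

Emit:
move_arm --moves '[[0,[0,0,-20],0],[0,[0,0,-40],0],[0,[0,0,-40],0],[0,[0,0,-30],0],[0,[0,0,0],0]]'

```text
t: 26.78
eef_pos: [0.7121, -0.4051, 0.1571]
tcp_rot: [3.138, -0.006, 0.105]
force: [0.1, -0.0, -1.7]
finger_gap: 0.556
```

```bash
python3 go.py .582 -.384 .1 .105
```

```text
now [-127.2  -34.6   57.1] final [-127.2  -34.6   57.1] twist -0.000 at [ 0.7121 -0.4051  0.1571] [ 3.138 -0.006  0.105] t 26.8 gap 0.556 F [ 0.1 -0.  -1.7]
```

Emit:
move_arm --moves '[[0,[-30,-8,0],0],[0,[-40,-11,0],0],[0,[-35,-10,0],0],[0,[-22,-5.6,0],0],[0,[0,0,0],0]]'

```text
t: 27.4
eef_pos: [0.5787, -0.3835, 0.1518]
tcp_rot: [-3.142, 0.001, 0.103]
force: [-0.0, -0.3, -1.5]
finger_gap: 0.553
```

Emit:
move_arm --moves '[[0,[0,0,25],0],[0,[0,0,18],0],[0,[0,0,6],0],[0,[0,0,2],0],[0,[0,0,0],0]]'

```text
t: 28.02
eef_pos: [0.5809, -0.3828, 0.1022]
tcp_rot: [-3.141, -0.0, 0.105]
force: [-5.3, 3.5, 9.8]
finger_gap: 0.56
```

```bash
python3 - <<'E'
from h import *
f=imaging.grab_frame("scene");P=pts(f)
blobs(P,.13,.15,(.5,.65,-.46,-.3),0,10)
E
python3 go.py .582 -.384 .1 .105
```

```text
0.13 0.15 px [182. 223.] (array([ 579.1, -386.9]), 71, 48, np.float64(-1.151), 140.0, 386)
now [1.  1.3 2.2] final [1.  1.3 2.2] twist 0.000 at [ 0.5809 -0.3828  0.1022] [-3.141  0.     0.105] t 28.1 gap 0.557 F [-5.3  4.1 10.3]
```

Contact at about 10 N. I'll release, back off, then re-measure the pot and the cover.

Emit:
move_arm --moves '[[0,[0,0,-1],0],[100,[0,0,0],0],[100,[0,0,0],0],[100,[0,0,0],0],[100,[0,0,-20],0]]'

```text
t: 28.7
eef_pos: [0.5796, -0.3825, 0.1207]
tcp_rot: [-3.139, 0.003, 0.105]
force: [-0.4, -0.5, 0.3]
finger_gap: 0.999
```

Emit:
move_arm --moves '[[100,[0,0,-60],0],[100,[0,0,-60],0],[100,[0,0,0],0],[100,[0,0,0],0],[100,[0,0,0],0]]'

```text
t: 29.32
eef_pos: [0.5801, -0.3827, 0.2406]
tcp_rot: [-3.14, 0.002, 0.105]
force: [-0.4, -0.0, -0.6]
finger_gap: 0.998
```

```bash
python3 - <<'E'
from h import *
for n in("side","scene"):
    f=imaging.grab_frame(n);P=pts(f);print(n)
    blobs(P,.132,.148,(.5,.65,-.46,-.3),3,30)
    blobs(P,.072,.088,(.35,.65,-.46,-.3),3,30)
    blobs(P,.004,.013,(.35,.65,-.3,-.02),3,100)
    blobs(P,.042,.056,(.35,.65,-.3,-.02),3,30)
E
python3 go.py .505 -.1425 .15 .065
```

```text
side
0.132 0.148 px [344. 286.] (array([ 580. , -385.7]), 47, 46, np.float64(1.442), 139.9, 389)
0.072 0.088 px [311. 313.] (array([ 523.8, -391.1]), 180, 63, np.float64(0.104), 79.9, 1868)
0.004 0.013 px [303. 255.] (array([ 506.1, -142.7]), 227, 156, np.float64(0.067), 7.7, 2901)
0.042 0.056 px [303. 241.] (array([ 506.5, -142.9]), 108, 22, np.float64(0.071), 47.2, 230)
scene
0.132 0.148 px [182. 222.] (array([ 578.3, -383.5]), 48, 46, np.float64(-0.22), 140.3, 299)
0.072 0.088 px [178. 208.] (array([ 467.4, -397. ]), 78, 60, np.float64(0.101), 80.9, 418)
0.072 0.088 px [186. 244.] (array([ 567.9, -386.5]), 90, 60, np.float64(0.106), 80.4, 348)
0.004 0.013 px [284. 227.] (array([ 502.4, -142.3]), 233, 154, np.float64(0.066), 8.7, 3208)
0.042 0.056 px [283. 213.] (array([ 502.3, -143.5]), 113, 19, np.float64(0.074), 48.3, 222)
now [ -49.6 -246.8   90.5] final [ -59.4 -244.7   90.5] twist 0.040 at [ 0.5801 -0.3828  0.2405] [-3.14e+00  2.00e-03  1.05e-01] t 29.4 gap 1.001 F [ 0.3 -0.8 -0.1]
```

Emit:
move_arm --force 80 --moves '[[100,[-12,-50,0],0],[100,[-12,-50,0],0],[100,[-12,-50,0],0],[100,[-11,-50,0],0],[100,[-3,-46,0],0.038]]'

```text
t: 30.05
eef_pos: [0.504, -0.142, 0.2414]
tcp_rot: [-3.141, 0.001, 0.066]
force: [0.0, 1.3, 0.3]
finger_gap: 1.003
```

Emit:
move_arm --moves '[[100,[0,0,50],0],[100,[0,0,50],0],[100,[0,0,40],0],[100,[0,0,0],0],[100,[0,0,0],0]]'

```text
t: 30.68
eef_pos: [0.506, -0.1438, 0.1032]
tcp_rot: [3.141, -0.001, 0.067]
force: [0.4, 0.3, 0.4]
finger_gap: 1.001
```

```bash
python3 - <<'E'
from h import *
f=imaging.grab_frame("scene");P=pts(f);cv2.imwrite("pics/s5.png",f["img"][120:320,140:460])
blobs(P,.004,.013,(.35,.65,-.3,-.02),3,100)
E
python3 go.py .5045 -.1427 .021 .068
```

```text
0.004 0.013 px [284. 227.] (array([ 502.3, -143.3]), 236, 153, np.float64(0.065), 8.6, 3214)
now [-1.8 -1.3 82.7] final [-1.8 -1.3 82.7] twist -0.001 at [ 0.5064 -0.1439  0.1037] [ 3.141e+00 -2.000e-03  6.700e-02] t 30.7 gap 0.998 F [ 0.1 -0.4  0.7]
```

View pics/s5.png

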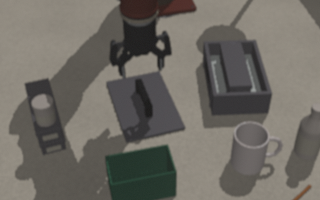

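The pot stands on the two-box stack (crop px 42,108), the deep box is in the case (237,65), and the gripper is over the cover handle (143,98). Gripping it.

Emit:
move_arm --moves '[[100,[-1.8,-1,45],0],[100,[0,0,30],0],[100,[0,0,7],0],[0,[0,0,0],0],[0,[0,0,0],0]]'

```text
t: 31.35
eef_pos: [0.5046, -0.143, 0.0216]
tcp_rot: [3.141, -0.003, 0.067]
force: [0.6, -0.0, -0.2]
finger_gap: 0.606
```

Emit:
move_arm --moves '[[0,[0,0,0],0],[0,[0,0,0],0],[0,[0,0,0],0],[0,[0,0,0],0],[0,[0,0,0],0]]'

```text
t: 31.98
eef_pos: [0.504, -0.1428, 0.0208]
tcp_rot: [3.141, -0.001, 0.067]
force: [-1.3, 0.8, 7.8]
finger_gap: 0.195
```

Emit:
move_arm --moves '[[0,[0,0,-2],0],[0,[0,0,-20],0],[0,[0,0,-45],0],[0,[0,0,-50],0],[0,[0,0,-20],0]]'

```text
t: 32.6
eef_pos: [0.5043, -0.143, 0.1598]
tcp_rot: [3.14, -0.003, 0.067]
force: [1.0, 0.4, -4.2]
finger_gap: 0.198
```

```bash
python3 - <<'E'
from h import *
for n in("side","scene"):
    f=imaging.grab_frame(n);P=pts(f);print(n)
    blobs(P,.125,.165,(.37,.65,-.24,-.04),3,100)
E
python3 go.py .4845 .1117 .161 -.181
```

```text
side
0.125 0.165 px [301. 217.] (array([ 506.4, -145.7]), 227, 155, np.float64(0.063), 146.7, 3070)
scene
0.125 0.165 px [282. 190.] (array([ 503.7, -145.2]), 233, 153, np.float64(0.067), 149.1, 3078)
now [  -3.  -255.6   -1.9] final [ -65.5 -247.    -1.9] twist 0.248 at [ 0.5045 -0.1431  0.1591] [ 3.14  -0.004  0.067] t 32.7 gap 0.195 F [ 0.4  0.2 -2.8]
```

Emit:
move_arm --moves '[[0,[0,-30,0],0],[0,[-1,-50,0],0],[0,[-1,-50,0],0],[0,[-1,-50,0],0],[0,[0,-46,0],0]]'

```text
t: 33.33
eef_pos: [0.4839, 0.084, 0.1552]
tcp_rot: [3.142, 0.002, 0.067]
force: [0.3, -1.6, -2.6]
finger_gap: 0.193
```

Emit:
move_arm --moves '[[0,[0,-29.6,0],0.08],[0,[0,0,0],0.084],[0,[0,0,0],0.084],[0,[0,0,0],0],[0,[0,0,0],0]]'

```text
t: 33.95
eef_pos: [0.4828, 0.1119, 0.156]
tcp_rot: [3.141, 0.001, -0.179]
force: [-0.4, -0.5, -2.2]
finger_gap: 0.194
```

```bash
python3 - <<'E'
from h import *
for n in("side","scene"):
    f=imaging.grab_frame(n);P=pts(f);print(n)
    blobs(P,.13,.16,(.35,.65,-.04,.25),3,100)
    blobs(P,.064,.076,(.35,.65,0,.25),0,50)
E
python3 go.py .4845 .1117 .161 -.181
```

```text
side
0.13 0.16 px [291. 164.] (array([484.5, 108.7]), 227, 159, np.float64(-0.177), 142.6, 1810)
0.064 0.076 px [293. 190.] (array([485.9, 107.7]), 224, 153, np.float64(-0.183), 69.0, 395)
0.064 0.076 px [291. 186.] (array([480.2,  82.7]), 179, 13, np.float64(-0.204), 70.4, 175)
scene
0.13 0.16 px [377. 171.] (array([482.6, 109.3]), 232, 153, np.float64(-0.178), 143.7, 2686)
0.064 0.076 px [373. 202.] (array([484.3, 110.9]), 229, 148, np.float64(-0.178), 69.8, 563)
0.064 0.076 px [381. 207.] (array([569.,  95.]), 61, 8, np.float64(1.428), 71.1, 69)
now [ 1.4 -0.  -4.6] final [ 1.4 -0.  -4.6] twist 0.001 at [0.4831 0.1119 0.1564] [ 3.141e+00  1.000e-03 -1.800e-01] t 34.0 gap 0.196 F [ 0.8  0.2 -3.4]
```

Emit:
move_arm --force 110 --moves '[[0,[1,-2.5,20],0.002],[0,[0,0,20],0],[0,[0,0,10],0],[0,[0,0,3],0],[0,[0,0,2],0]]'

```text
t: 34.67
eef_pos: [0.4851, 0.1144, 0.1022]
tcp_rot: [-3.141, -0.001, -0.183]
force: [-0.1, -0.0, -2.8]
finger_gap: 0.188
```

Emit:
move_arm --moves '[[0,[0,0,2],0],[0,[0,0,2],0],[0,[0,0,2],0],[0,[0,0,2],0],[0,[0,0,0],0]]'

```text
t: 35.3
eef_pos: [0.4852, 0.1145, 0.095]
tcp_rot: [-3.141, -0.001, -0.183]
force: [-2.9, -0.6, 6.3]
finger_gap: 0.188
```

```bash
python3 - <<'E'
from h import *
for n in("side",):
    f=imaging.grab_frame(n);P=pts(f);print(n)
    blobs(P,.07,.11,(.35,.65,-.04,.25),3,100)
E
python3 go.py .4845 .1117 .09 -.181
```

```text
side
0.07 0.11 px [293. 181.] (array([487.2, 112.2]), 227, 160, np.float64(-0.182), 81.6, 1854)
now [-0.2  2.8  5. ] final [-0.2  2.8  5. ] twist -0.002 at [0.4852 0.1145 0.095 ] [-3.141e+00 -1.000e-03 -1.830e-01] t 35.4 gap 0.187 F [-2.1 -1.4  6.7]
```

Emit:
move_arm --moves '[[0,[0,0,1.5],0],[0,[0,0,1],0],[0,[0,0,1],0],[0,[0,0,1],0],[0,[0,0,0],0]]'

```text
t: 35.98
eef_pos: [0.4852, 0.1144, 0.0909]
tcp_rot: [-3.142, -0.001, -0.183]
force: [-5.2, -2.2, 12.8]
finger_gap: 0.185
```

```bash
python3 - <<'E'
from h import *
for n in("side",):
    f=imaging.grab_frame(n);P=pts(f);print(n)
    blobs(P,.07,.11,(.35,.65,-.04,.25),3,100)
E
python3 go.py .4845 .1117 .09 -.181
```

```text
side
0.07 0.11 px [293. 182.] (array([486.9, 111. ]), 227, 155, np.float64(-0.182), 77.5, 1878)
now [-0.1  2.8  0.9] final [-0.2  2.8  0.9] twist -0.002 at [0.4852 0.1144 0.0909] [ 3.142e+00 -1.000e-03 -1.830e-01] t 36.0 gap 0.190 F [-6.2 -1.  12.4]
```

Emit:
move_arm --moves '[[0,[0,0,1],0],[0,[0,0,1],0],[0,[0,0,1],0],[0,[0,0,0],0],[0,[0,0,0],0]]'

```text
t: 36.65
eef_pos: [0.4852, 0.1145, 0.0908]
tcp_rot: [3.141, -0.002, -0.183]
force: [-22.8, -6.0, 47.7]
finger_gap: 0.192
```

The force rose to 48 N with no further travel, so the cover is on the rim. Relax, release, retreat.

Emit:
move_arm --moves '[[0,[0,0,-2],0],[0,[0,0,-1.5],0],[50,[0,0,0],0],[100,[0,0,0],0],[100,[0,0,0],0]]'

```text
t: 37.28
eef_pos: [0.4848, 0.1144, 0.0897]
tcp_rot: [-3.141, 0.0, -0.183]
force: [-0.3, -0.1, 0.6]
finger_gap: 0.821
```

Emit:
move_arm --moves '[[100,[0,0,0],0],[100,[0,0,-30],0],[100,[0,0,-60],0],[100,[0,0,-60],0],[100,[0,0,-60],0]]'

```text
t: 37.9
eef_pos: [0.4844, 0.1143, 0.3018]
tcp_rot: [-3.142, -0.0, -0.183]
force: [1.0, -0.2, -0.1]
finger_gap: 0.999
```

```bash
python3 - <<'E'
from h import *
for n in("side","scene"):
    f=imaging.grab_frame(n);P=pts(f);print(n)
    cv2.imwrite(f"pics/{n}6.png",f["img"])
    blobs(P,.072,.086,(.35,.65,-.04,.25),3,100)
    blobs(P,.11,.126,(.35,.65,-.04,.25),3,30)
    blobs(P,.132,.148,(.5,.65,-.46,-.3),3,30)
    blobs(P,.072,.088,(.35,.65,-.46,-.3),3,30)
    q=P[(P[...,2]>.072)&(P[...,2]<.086)&(abs(P[...,0]-.485)<.11)&(abs(P[...,1]-.111)<.07)]
    print("plate tilt",np.round(np.linalg.lstsq(np.c_[q[:,:2],np.ones(len(q))],q[:,2],rcond=None)[0],4))
    print(bot.observe()["eef_pos"],bot.observe()["force"])
E
```

```text
side
0.072 0.086 px [293. 182.] (array([487.5, 112.1]), 227, 158, np.float64(-0.178), 77.4, 1720)
0.11 0.126 px [292. 168.] (array([486.6, 111. ]), 108, 22, np.float64(-0.186), 116.7, 168)
0.132 0.148 px [344. 286.] (array([ 579.9, -386.3]), 46, 46, np.float64(-0.127), 139.9, 387)
0.072 0.088 px [311. 313.] (array([ 523.8, -391.2]), 180, 63, np.float64(0.099), 79.9, 1870)
plate tilt [ 0.0015 -0.0006  0.0768]
[0.4868711  0.11519292 0.3101492 ] [0.77545014 0.61712114 6.35834945]
scene
0.072 0.086 px [376. 187.] (array([483.4, 112.5]), 234, 153, np.float64(-0.186), 78.5, 2958)
0.11 0.126 px [378. 173.] (array([484.7, 111.1]), 113, 19, np.float64(-0.195), 117.7, 210)
0.132 0.148 px [182. 222.] (array([ 578.8, -384.3]), 50, 45, np.float64(-0.057), 140.3, 296)
0.072 0.088 px [178. 208.] (array([ 467.5, -397. ]), 74, 60, np.float64(0.1), 81.1, 411)
0.072 0.088 px [186. 244.] (array([ 567.3, -386.5]), 91, 60, np.float64(0.106), 80.5, 346)
plate tilt [-0.0016 -0.0004  0.0794]
[0.48714956 0.11533949 0.30672638] [ 0.16761301  0.18978974 -0.5516832 ]
```

View pics/scene6.png

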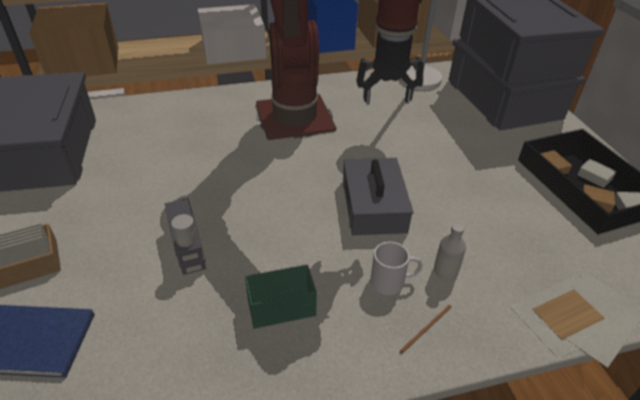

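View pics/side6.png

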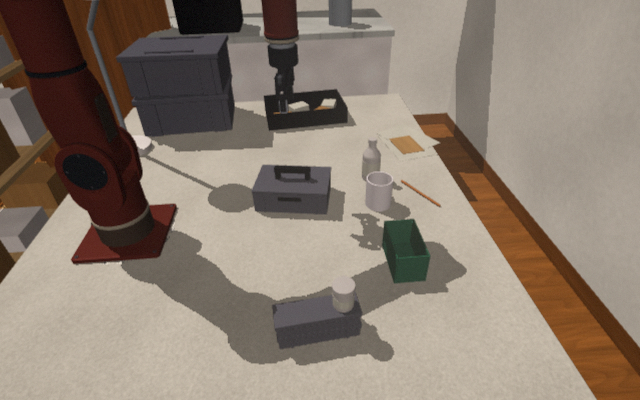

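Both views show the cover square on the case (scene px 377,190; side 293,185) and the pot upright on the two-box stack (scene 182,228; side 344,293). The bystanders are where they were and the gripper is clear. Handing in.

```bash
python3 -c "
from h import *
print(close_job())"
```

```text
the job is handed in; nothing more can be done
None
```

I moved the deep box into the case, put the upper box and the one pot present back on the bottom box, and pressed the cover down onto the rim. I handed the job in at about 38 s of the 210 s allowed; the hand-in reports no verdict.

What the last checks showed:
- **Cover:** it is within about 2 mm of the case centre and square to within about 0.015 rad. Its top reads 77.4–78.5 mm, against 78 mm expected on the rim, with a tilt under 0.002 rad. The press reached 48 N at the wrist with no further travel.
- **Deep box:** before covering, it measured within about 3 mm of the case centre, level, with its top at about 79 mm (80 mm expected on the raised floor). It cannot be seen under the cover now.
- **Stack:** the upper box sits about 2 mm from the bottom box's last measured position and square with it, top at 80 mm. The pot stands upright, about 57 mm along from the box's middle.
- **Bystanders:** the mug, spray bottle and card box look unmoved in the pictures. I did not measure their positions again at the end.

No check failed. The two cameras differed by up to about 4 mm in x, and I used the average of the two views. Gripping the deep box turned the bottom box slightly, to about 0.10 rad; I placed the upper box at that angle. I did not see the cover get knocked aside during the run.

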